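# Set up a vial in the labelling jig

## Robot

A 6-joint arm with a two-finger parallel gripper is mounted at the origin on the work surface. World frame = base frame: x ahead of the robot, y to its left, z up, the work surface at z = 0. Lengths are in m, angles in rad, forces in N, time in s.
With the tool pointing down it reaches from about 0.3 to 0.875 m from the base axis. Payload 6.4 kg.
Tool frame: the origin (TCP) lies on the centre line of the jaws, within the pads' length; the fingertips stand 25 mm ahead of it and the grasp point (between the pads) lies 6 mm ahead of it (arm.tip_reach is the x of the fingertips in the tool frame, in m); x points along the fingers, z is the direction in which the jaws open and shut, and the axes are right-handed (so a half turn about x gives the same grasp; the last joint's range is limited). The gripper opens to 88 mm and grips with 3 to 60 N. Pads are 18 mm wide; open, the fingers measure 123 mm over their backs; the gripper's body (75 mm by 187 mm) begins 45 mm behind the grasp point.
Start: joints at [-1.503, 0.181, 1.607, -0, 1.354, -0.206], TCP at [0.155, -0.554, 0.264] pointing down, gripper open.
Joint ranges: [-2.99, 2.99], [-0.89, 2.07], [0.3, 2.58], [-1.14, 4.28], [0, 2.63], [-3.12, 3.12]. Speed limits (rad/s): [2.57, 2.57, 3.01, 3.14, 3.14, 3.14].

## Interface

Orientations are given as a 3x3 rotation matrix whose columns are the frame's x, y, z axes.
In Python, from plant import arm, get_image, calibration gives the robot as it stands.
- The arm moves only by the tool servo_tool, never from a script. Its argument "series" is a list of rows, each a list of 3 entries, a list of its own where there are three numbers: the opening, from -1 (shut) to 1 (fully open), then the shift along the tool's x, y, z in m, then the turn about the tool's x in rad. A call has exactly 8 rows; each row shifts and turns the commanded pose from where the row before left it, along the tool's axes as they then stand; what a row does not reach is not made up. A row lasts 1/8 s, in which the tool goes at most 62.5 mm and 10.7 degrees, less where a joint would pass 70% of its speed; a pose out of reach is approached as far as the arm can. A call is refused whole if a number of a shift passes 0.0625 or a number of a turn 0.188, either way. A call with a gripper value outside its range is refused whole. The fingers move at their own pace and stop on an object; the grip force is fixed at half the most. Time passes only in rows, so rows that do not move let the fingers close, or fill a call up. It gives the time, the measured TCP pose, the force and the opening at its end, in the units of the state.
- arm.sense(): the state, without advancing time (a new reading comes with each control period).
- get_image(name): name is "side" or "top" or "wrist"; returns the picture (384x512x3 uint8, red, green, blue); there is no depth.
- calibration(name): a dict with "fx", "fy", "cx", "cy" (pixels), "D" ([k1, k2, p1, p2, k3] as OpenCV has them; the pictures are not rectified), "eye" and "rotation" of the camera in the world; the wrist camera has in their place "hand_eye" (4x4, takes a point from camera to tool coordinates, whose origin is the TCP and whose axes are the tool frame's). Camera axes: x right, y down, z forward; pixel columns grow to the right and rows downward; lengths in m; the calibration is good to about 2 mm. A picture is of the moment at which its call begins: read the wrist's pose just before it. calibration takes no time and is no camera call.
- arm.close_job(): hands the job in, once; it reports no verdict.
The state is a dict: "time": time; "joint_positions": joint angles; "qvel": joint speeds; "effort": joint torques, N m; "ee_pos": TCP position; "tool_rot": TCP orientation; "ft_force": force on the tool from outside, world axes, zero at the start; "wrist_torque": the same for the moment, N m; "finger_gap": opening from 0.0 (shut) to 1.0 (fully open).
Only numpy, scipy, OpenCV 4.12 (cv2) and the standard library are available. Lean on these libraries where they do the work, as an engineer would, in place of code of your own. Each camera call takes 0.05 s, during which the arm holds its last target. There are 200 camera calls.

## Task

Stand the amber vial with the white cap upright in the vee nest of the labelling jig and let go of it, then turn the jig's thumbscrew clockwise until the jaw has closed on the vial and the screw seats fully. Then back the thumbscrew off a quarter turn, so that the vial can be spun for its label, and finish with the gripper still holding the thumbscrew there: do not let go. Leave the other vials, bottles and the carton where they stand.

Things in the scene. Friction and masses are not known exactly. Their poses are not given: they have to be found in the camera images.
- vial: the vial to set up: rigid closed upright cylinder, amber with a paper label and a WHITE cap, 40 mm in diameter (cap too), 80 mm tall, about 60 g; origin at the centre of its underside, z up. It starts upright on the table; two other containers of the same size stand near it, in swapped order, at least 85 mm apart centre to centre: fingers fit around it from above in any direction
- jig: labelling jig, fixed to the table: aluminium plate 100 mm (its x) by 250 mm (its y), 10 mm thick; origin at the centre of its underside, z up. At its +y end a blue vee nest: two upright walls at 45 degrees, 30 mm tall (tops 40 mm above the table), open towards -y. At its -y end a grey housing 66 x 70 mm, top 45 mm above the table, with the thumbscrew's axis at (0, -65) mm in the jig's frame
- nest (a point): point on top of the jig's plate (10 mm above the table) at (0, 55) mm in the jig's frame, axes as the jig's: where the vial's axis stands when it touches both vee walls. Before the jaw is closed, the vial can be lowered with its axis 2 to 6 mm from here towards the jig's -y; the closing jaw then pushes it against both walls
- thumbscrew (a joint): angle of the thumbscrew in rad: 0 is fully seated (hard stop, the jaw then holds the vial lightly in the vee), growing counter-clockwise seen from above, to a stop at 4.2; starts between 2.4 and 3.8. The gap between the jaw and a vial touching both vee walls is 3 mm per rad. Friction of about 0.04 N m holds it where it is left; a quarter turn is 1.571
- wing: black winged grip of the thumbscrew: upright bar 52 mm long (its x), 12 mm thick (its y), 32 mm tall, white mark on top of its +x end; origin at the bar's centre on the screw's axis, 71 mm above the table, z up. Turns about the vertical, never rises; its x lies along the jig's x when seated. 10 mm of free height (a thin stem) between it and the housing. Grip it across its thickness from above
- jaw: orange jaw of the jig, 32 mm wide, 12 mm thick, top 34 mm above the table; slides along the jig's y, moved only by the thumbscrew: clockwise closes it towards +y (the nest). Origin on its pressing face, at plate height; z up
- vial_green: bystander: amber vial with a GREEN cap, same size as the vial, loose; origin at the centre of its underside
- bottle_blue: bystander: white bottle with a BLUE cap, same size as the vial, loose; origin at the centre of its underside
- stock_a: bystander: white stock bottle, white cap, 72 mm in diameter, 125 mm tall, loose at the back of the table; origin at the centre of its underside
- stock_b: bystander: white stock bottle, blue cap, 66 mm in diameter, 110 mm tall, loose at the back of the table; origin at the centre of its underside
- carton: bystander: white carton with a red band, 50 x 110 x 45 mm, loose at the right; origin at the centre of its underside
Things that resemble listed ones, but are neither listed nor needed, are in the scene too. Leave any purple look-alike of the vial alone.

How it is judged:
By the outcome, as a careful person would: the job done as asked, in the order asked, and still so for the second after the job is handed in, while the arm keeps its last pose, push and grip.
It also fails if it takes over 67 s, if anything falls off the work surface, if the arm or the gripper's body presses on something with over 40 N, if the wrist force passes 120 N, or if a joint passes its speed limit or range.

## Working session

There is one attempt and no reset: what is moved stays moved. The work goes in short steps, Python scripts to look and compute and a tool call to move; the robot and the scene stay as the last step left them, time stands still between calls to the robot, and variables do not carry over. Pictures are saved under pics/ and viewed, about 8 in all and at most 12, crops included, and the job is handed in when it is done.

Besides the shell and the picture viewer there is one more tool, called after "Call:" as name(argument=value, ...) on one line, values as JSON. servo_tool: Moves the arm, as the interface text tells. Its arguments: {"type":"object","properties":{"series":{"type":"array"}},"required":["series"]}

```bash
ls; mkdir -p pics
cat > h.py <<'E'
import numpy as np, cv2
from plant import arm, get_image, calibration
def cam(name, s=None):
    c=calibration(name); K=np.array([[c['fx'],0,c['cx']],[0,c['fy'],c['cy']],[0,0,1.]]); D=np.array(c['D'],float)
    if 'hand_eye' in c:
        T=np.array(c['hand_eye']); R0=np.array(s['tool_rot']); R=R0@T[:3,:3]; e=np.array(s['ee_pos'])+R0@T[:3,3]
    else: R=np.array(c['rotation']).reshape(3,3); e=np.array(c['eye'])
    return K,D,R,e
def plane(C,uv,z):
    K,D,R,e=C; p=cv2.undistortPoints(np.array(uv,float).reshape(-1,1,2),K,D).reshape(-1,2)
    d=np.c_[p,np.ones(len(p))]@R.T; return e+d*((z-e[2])/d[:,2])[:,None]
def proj(C,P):
    K,D,R,e=C; q=(np.array(P,float).reshape(-1,3)-e)@R
    return cv2.projectPoints(q,np.zeros(3),np.zeros(3),K,D)[0].reshape(-1,2)
E
python3 - <<'E'
from h import *
s=arm.sense(); print(s['time'],s['ee_pos'],s['tool_rot'],s['finger_gap'],arm.tip_reach)
a=get_image('top'); b=get_image('side')
for n,i in(('top',a),('side',b)):
    cv2.imwrite(f'pics/{n}0.png',i[:,:,::-1]); print(cam(n)[2:])
cv2.imwrite('pics/top0b.png',cv2.resize(a,(800,600),interpolation=cv2.INTER_CUBIC)[:,:,::-1])
E
```

```text
pics
0.0 [ 0.1554553  -0.55309391  0.26285873] [[-1.58814774e-04  9.62739053e-01  2.70432046e-01]
 [ 1.65932983e-03  2.70431930e-01 -9.62737668e-01]
 [-9.99998611e-01  2.95838995e-04 -1.64045021e-03]] 0.9991999202583945 0.025
(array([[ 2.63048452e-02, -9.96762767e-01,  7.59739468e-02],
       [-9.99653962e-01, -2.62209693e-02,  2.10146722e-03],
       [-1.02553750e-04, -7.60029358e-02, -9.97107589e-01]]), array([ 0.53369817, -0.00980891,  1.22092347]))
(array([[-0.85994518, -0.34595445,  0.37524634],
       [-0.5102165 ,  0.5637317 , -0.64952728],
       [ 0.0131686 , -0.75001473, -0.66129002]]), array([0.12920908, 0.87478663, 0.9517147 ]))
```

View pics/top0b.png

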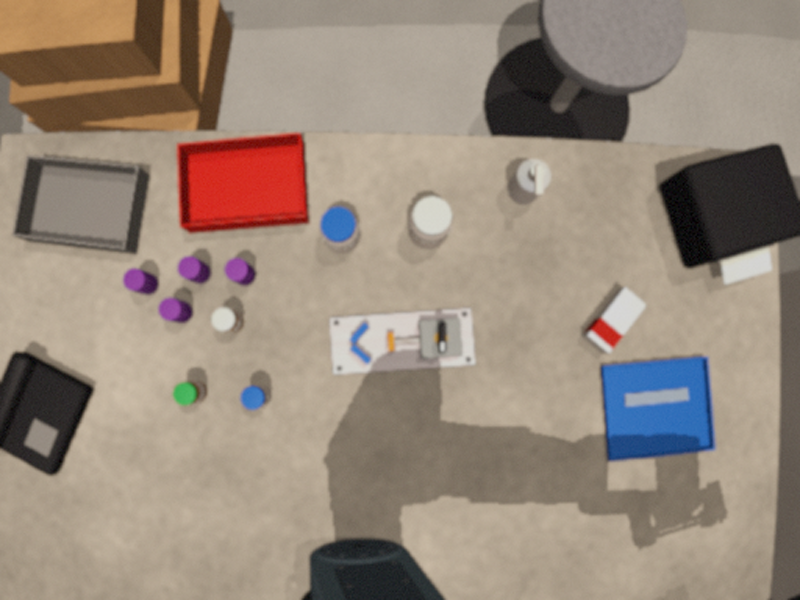

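View pics/side0.png

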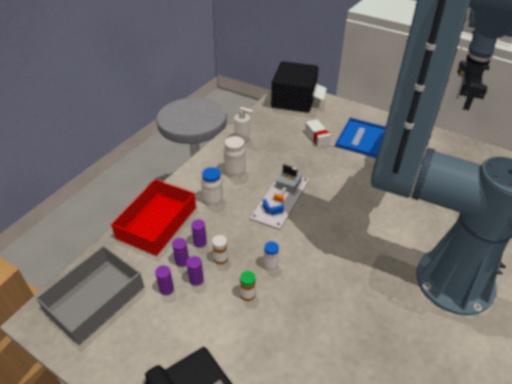

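The white-capped candidates at 800x600 are the vial at (224,319), with an amber body in the side view at (220,248), and the 72 mm stock bottle at (432,213). The purple ones are look-alikes. The small amber one fits, and I'll confirm it with a crop.

Run:
```python
from h import *
t=cv2.imread('pics/top0.png'); s=cv2.imread('pics/side0.png')
a=cv2.resize(t[190:250,200:315],None,fx=7,fy=7,interpolation=cv2.INTER_CUBIC)[:, :800]
b=cv2.resize(s[225:275,190:300],None,fx=3.5,fy=3.5,interpolation=cv2.INTER_CUBIC)
o=np.zeros((600,800,3),np.uint8); o[:420]=a[:, :800]; o[420:420+b.shape[0],:b.shape[1]]=b[:180]; cv2.imwrite('pics/c1.png',o)
C=cam('top'); f=.64
P=lambda u,z: plane(C,np.array(u)*f,z).round(4)
c=P([[331,318],[472,310],[475,365],[336,374]],.01); print('plate',c, np.linalg.norm(np.diff(c,axis=0),axis=1))
# white cap: bright mask near
g=t[195:213,134:153].min(2)>165; v,u=np.nonzero(g); print(len(u),u.mean()+134,v.mean()+195, u.min(),u.max(),v.min(),v.max())
print('vial',plane(C,[u.mean()+134,v.mean()+195],.08))
print('others',P([[185,393],[253,398],[240,271],[175,309],[193,269]],.08))
```

```text
plate [[ 0.6053  0.0881  0.01  ]
 [ 0.6258 -0.159   0.01  ]
 [ 0.5295 -0.1661  0.01  ]
 [ 0.5076  0.0763  0.01  ]] [0.24794891 0.09656138 0.24338728]
180 141.9611111111111 203.9388888888889 1 15 2 16
vial [[0.59508387 0.26503287 0.08      ]]
others [[0.4694 0.3229 0.08  ]
 [0.4654 0.2076 0.08  ]
 [0.6757 0.2377 0.08  ]
 [0.6091 0.3461 0.08  ]
 [0.6773 0.3184 0.08  ]]
```

View pics/c1.png

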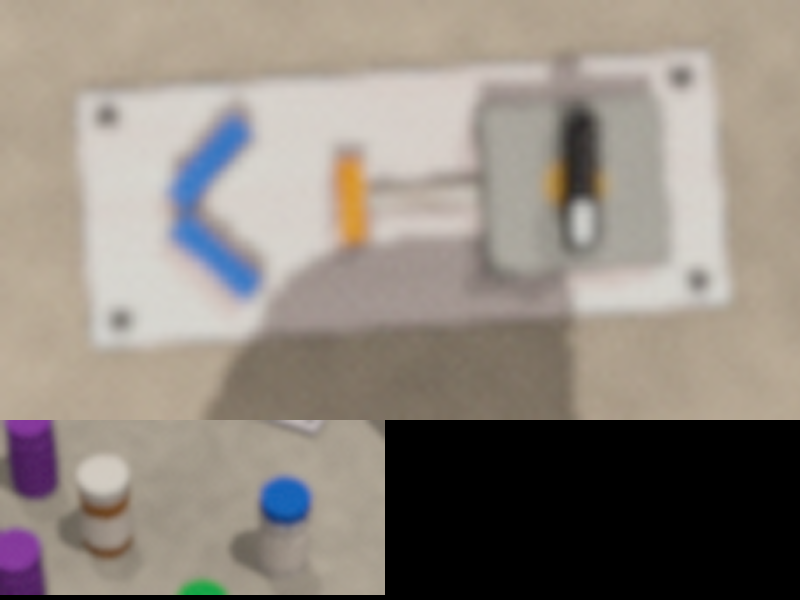

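The crop confirms it: the amber vial with the white cap is at top (142,204). The wing's white mark is at the lower end (crop 582,225), so the screw is near π. I'll move above the jig for a close look.

Run:
```python
from h import *
C=cam('top'); P=lambda u,z: plane(C,np.array(u)/7.+[200,190],z)
c=P([[78,95],[712,50],[730,302],[92,346]],.01); print(c.round(4),c.mean(0), np.linalg.norm(np.diff(c,axis=0),axis=1))
y=(c[0]+c[3]-c[1]-c[2]); print('yaw',np.degrees(np.arctan2(-y[0],y[1])))
print(P([[582,170]],.087))
print(calibration('wrist'), arm.sense()['joint_positions'])
```

```text
[[ 0.6051  0.09    0.01  ]
 [ 0.6293 -0.1579  0.01  ]
 [ 0.5308 -0.1668  0.01  ]
 [ 0.5073  0.0815  0.01  ]] [ 0.56810203 -0.03831394  0.01      ] [0.24914103 0.09888707 0.24947888]
yaw 5.4861795573345455
[[ 0.5779018 -0.1015522  0.087    ]]
{'fx': 333.2490326922825, 'fy': 333.2490326922825, 'cx': 256.4128591491692, 'cy': 189.36571619403537, 'D': array([-0.01485463,  0.        ,  0.        ,  0.        ,  0.        ]), 'hand_eye': array([[-7.96574960e-04, -3.02674701e-01,  9.53093590e-01,
        -1.21349776e-01],
       [ 1.29894226e-03, -9.53093401e-01, -3.02673556e-01,
         7.88823978e-02],
       [ 9.99998839e-01,  9.96911370e-04,  1.15236730e-03,
        -1.59438640e-03],
       [ 0.00000000e+00,  0.00000000e+00,  0.00000000e+00,
         1.00000000e+00]])} [-1.50331775e+00  1.81445138e-01  1.60786040e+00  3.79922053e-06
  1.35378920e+00 -2.06321392e-01]
```

Call:
servo_tool(series=[[1,[0,0.0446,-0.0319],0],[1,[0,0.0446,-0.0319],0],[1,[0,0.0446,-0.0319],0],[1,[0,0.0446,-0.0319],0],[1,[0,0.0446,-0.0319],0],[1,[0,0.0446,-0.0319],0],[1,[0,0.0446,-0.0319],0],[1,[0,0.0446,-0.0319],0]])

```text
time: 1.1
ee_pos: [0.4307, -0.2098, 0.2636]
tool_rot: [[-0.0, 0.963, 0.27], [0.0, 0.27, -0.963], [-1.0, -0.0, -0.0]]
ft_force: [-0.1, 0.6, -0.1]
finger_gap: 0.999
```

Call:
servo_tool(series=[[1,[0,0.036,-0.025],0],[1,[0,0.036,-0.025],0],[1,[0,0.036,-0.025],0],[1,[0,0.036,-0.025],0],[1,[0,0.034,-0.027],0],[1,[0,0,0],0],[1,[0,0,0],0],[1,[0,0,0],0]])

```text
time: 2.1
ee_pos: [0.5664, -0.042, 0.2636]
tool_rot: [[-0.0, 0.963, 0.269], [-0.0, 0.269, -0.963], [-1.0, -0.001, 0.0]]
ft_force: [-0.2, 0.2, 0.2]
finger_gap: 0.998
```

Run:
```python
from h import *
s=arm.sense(); i=get_image('wrist'); cv2.imwrite('pics/w1.png',i[:,:,::-1]); np.save('w1.npy',[s['ee_pos'],*s['tool_rot']])
print(s['ee_pos'],s['joint_positions'])
cv2.imwrite('pics/w1b.png',cv2.resize(i,(800,600),interpolation=cv2.INTER_CUBIC)[:,:,::-1])
```

```text
[ 0.56644436 -0.04199986  0.26358228] [-2.82769595e-01  1.65693395e-01  1.62473868e+00 -3.02823622e-04
  1.35157771e+00  1.01559090e+00]
```

View pics/w1b.png

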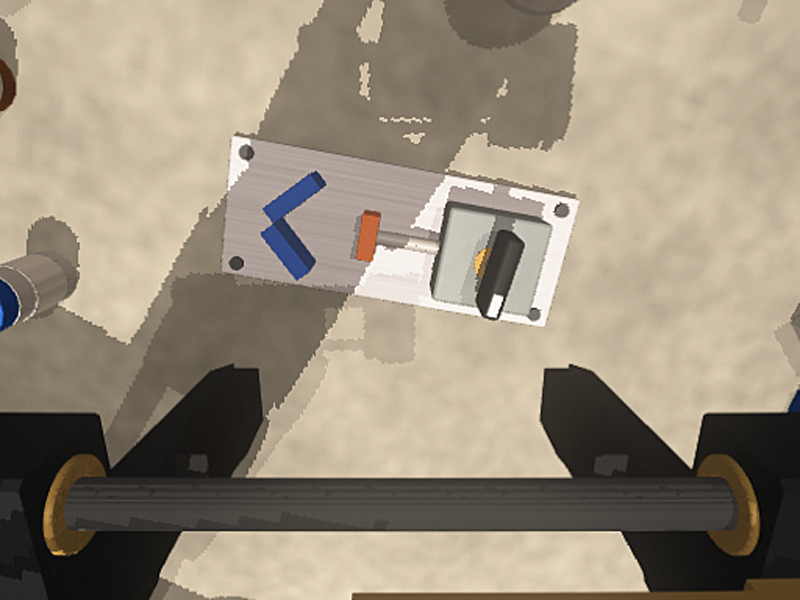

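The wrist view shows the jig, nest and jaw in full, with the wing at about (500,275). Next I'll work out the jig pose and the vial offset.

Run:
```python
from h import *
w=np.load('w1.npy'); C=cam('wrist',{'ee_pos':w[0],'tool_rot':w[1:]})
c=plane(C,np.array([[234,134],[579,196],[545,326],[222,271]])*.64,.01); print(c.round(4),c.mean(0).round(4),np.linalg.norm(np.diff(c,axis=0),axis=1))
y=(c[0]+c[3]-c[1]-c[2])[:2]; y/=np.linalg.norm(y); x=np.array([y[1],-y[0]]); o=c.mean(0)[:2]
print('yaw',np.degrees(np.arctan2(-y[0],y[1])),'nest',o+.055*y,'screw',o-.065*y,'jaw (mm)',[ (plane(C,np.array(u)*.64,.034)[0,:2]-o)@y for u in [[364,212],[355,260]]])
i=cv2.imread('pics/w1.png'); cv2.imwrite('pics/w1c.png',cv2.resize(i[135:215,265:365],None,fx=7,fy=7,interpolation=cv2.INTER_CUBIC))
```

```text
[[ 0.609   0.0905  0.01  ]
 [ 0.6337 -0.1541  0.01  ]
 [ 0.5339 -0.1655  0.01  ]
 [ 0.5101  0.0817  0.01  ]] [ 0.5717 -0.0369  0.01  ] [0.24584197 0.10046635 0.24832797]
yaw 5.640099072784387 nest [0.56627362 0.01788049] screw [ 0.57806715 -0.10153857] jaw (mm) [np.float64(0.025494871294631585), np.float64(0.026530207650452556)]
```

Call:
servo_tool(series=[[1,[0,0.0138,-0.0358],-0.033],[1,[0,0.0138,-0.0358],-0.033],[1,[0,0.0138,-0.0358],-0.033],[1,[0,0.0138,-0.0358],-0.033],[1,[0,0.0138,-0.0358],-0.033],[1,[0,0.0138,-0.0358],-0.033],[1,[0,0.0138,-0.0358],-0.033],[1,[0,0.0138,-0.0358],-0.033]])

```text
time: 3.15
ee_pos: [0.5605, 0.2651, 0.2639]
tool_rot: [[0.0, 0.859, 0.512], [-0.0, 0.512, -0.859], [-1.0, 0.0, 0.0]]
ft_force: [1.1, -0.3, 0.2]
finger_gap: 1.0
```

Run:
```python
from h import *
s=arm.sense(); i=get_image('wrist'); cv2.imwrite('pics/w2.png',i[:,:,::-1]); np.save('w2.npy',[s['ee_pos'],*s['tool_rot']])
print(s['ee_pos'],s['tool_rot'],s['joint_positions'])
C=cam('wrist',s); print('vial cap pred',proj(C,[[.595,.265,.08]])*800/512)
cv2.imwrite('pics/w2b.png',cv2.resize(i,(800,600),interpolation=cv2.INTER_CUBIC)[:,:,::-1])
```

```text
[0.56053189 0.26509309 0.26391662] [[ 3.18379447e-04  8.59088636e-01  5.11826743e-01]
 [-3.66334524e-05  5.11826778e-01 -8.59088673e-01]
 [-9.99999949e-01  2.54766195e-04  1.94426509e-04]] [ 2.50668556e-01  2.79183285e-01  1.48798623e+00 -1.16713065e-04
  1.37412379e+00  1.28417782e+00]
vial cap pred [[432.65963934 219.33642128]]
```

View pics/w2b.png

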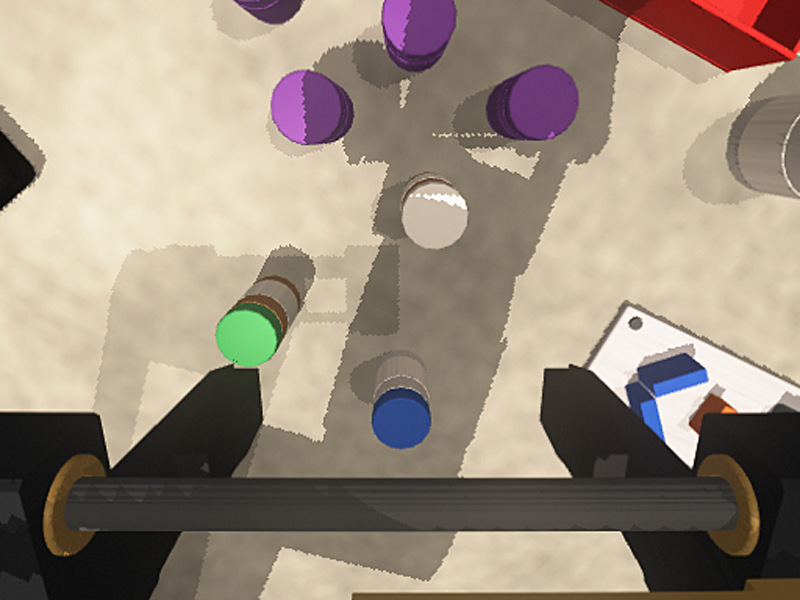

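The white cap is at (435,213), with the amber body visible behind it. The prediction was (433,219), so they agree.

Run:
```python
from h import *
w=np.load('w2.npy'); C=cam('wrist',{'ee_pos':w[0],'tool_rot':w[1:]})
c=plane(C,np.array([[435,213],[401.5,213],[468.5,213]])*.64,.08); print(c.round(4),np.linalg.norm(c[1]-c[2]))
for p in (c[0],[.595,.265,.08]): print('tool shift',((np.array(p)-w[0])@w[1:]).round(4))
```

```text
[[0.5989 0.2658 0.08  ]
 [0.5888 0.2826 0.08  ]
 [0.6089 0.2489 0.08  ]] 0.039261566913679435
tool shift [0.1839 0.0332 0.019 ]
tool shift [0.1839 0.0295 0.0177]
```

View pics/w1c.png

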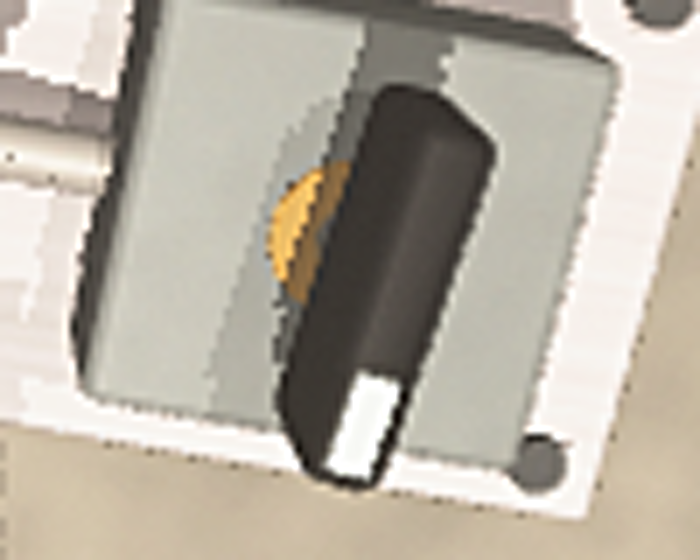

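Call:
servo_tool(series=[[1,[0,0.033,0.019],0],[1,[0.04,0,0],0],[1,[0.04,0,0],0],[1,[0.04,0,0],0],[1,[0.04,0,0],0],[1,[0.039,0,0],0],[1,[0,0,0],0],[-1,[0,0,0],0]])

```text
time: 4.2
ee_pos: [0.5997, 0.2652, 0.0663]
tool_rot: [[0.002, 0.859, 0.512], [0.0, 0.512, -0.859], [-1.0, 0.002, 0.001]]
ft_force: [0.8, 0.8, 0.7]
finger_gap: 0.911
```

Call:
servo_tool(series=[[-1,[0,0,0],0],[-1,[0,0,0],0],[-1,[0,0,0],0],[-1,[0,0,0],0],[-1,[0,0,0],0],[-1,[0,0,0],0],[-1,[-0.02,0,0],0],[-1,[-0.03,0,0],0]])

```text
time: 5.2
ee_pos: [0.5978, 0.2654, 0.1149]
tool_rot: [[-0.002, 0.859, 0.512], [-0.0, 0.512, -0.859], [-1.0, -0.002, -0.001]]
ft_force: [0.1, 0.2, -0.6]
finger_gap: 0.448
```

Run:
```python
from h import *
s=arm.sense(); print(s['time'],s['ee_pos'],s['finger_gap'],s['ft_force'])
i=get_image('wrist'); cv2.imwrite('pics/w3.png',i[:,:,::-1])
w=np.load('w1.npy'); C=cam('wrist',{'ee_pos':w[0],'tool_rot':w[1:]})
y=np.array([-.0973,.9953]);x=np.array([y[1],-y[0]])
for e in ([[493,165],[400,420]],[[395,100],[290,395]],[[360,378],[327,468]]):
    p=plane(C,np.array(e)/7.+[265,135],.087); d=(p[1]-p[0])[:2]; print('wing',np.arctan2(d@y,d@x)%(2*np.pi),p[:,:2].round(4),np.linalg.norm(d))
```

```text
5.2 [0.59776387 0.26537715 0.1149371 ] 0.44812319086822067 [ 0.10133239  0.18713167 -0.6457891 ]
wing 3.03889164922362 [[ 0.5991 -0.1066]
 [ 0.5626 -0.1064]] 0.03647541032706077
wing 3.0324402097358187 [[ 0.6037 -0.0915]
 [ 0.562  -0.091 ]] 0.041763466051351915
wing 3.0309370803724613 [[ 0.5668 -0.0993]
 [ 0.5534 -0.0991]] 0.013359748560891586
```

View pics/w3.png

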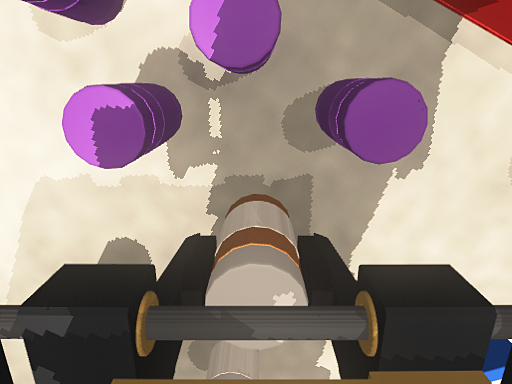

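The vial is held: the gap is 39 mm and it is centred between the pads. The wing is at 3.03 rad. I'll carry it over the nest, aiming 4 mm towards -y.

Call:
servo_tool(series=[[-1,[-0.02,0,0],0],[-1,[0,-0.0261,0.0333],0],[-1,[0,-0.0261,0.0333],0],[-1,[0,-0.0261,0.0333],0],[-1,[0,-0.0261,0.0333],0],[-1,[0,-0.0261,0.0333],0],[-1,[0,-0.026,0.0335],0],[-1,[0,0,0],0]])

```text
time: 6.25
ee_pos: [0.5663, 0.0111, 0.1351]
tool_rot: [[-0.0, 0.861, 0.509], [-0.0, 0.509, -0.861], [-1.0, -0.0, 0.0]]
ft_force: [0.1, 0.8, -0.8]
finger_gap: 0.446
```

Run:
```python
from h import *
s=arm.sense(); print(s['time'],s['ee_pos'],s['finger_gap'],s['ft_force'])
i=get_image('wrist'); cv2.imwrite('pics/w4.png',i[:,:,::-1])
d=(np.array([.5657,.0135,.076])-s['ee_pos'])@np.array(s['tool_rot']); print(d)
```

```text
6.25 [0.56633132 0.01111647 0.13506738] 0.44645688058909966 [ 0.14270667  0.76998133 -0.77745435]
[ 0.05906665  0.00069188 -0.0023848 ]
```

View pics/w4.png

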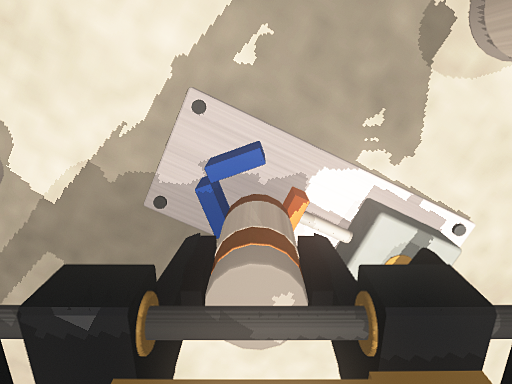

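Run:
```python
from h import *
s=arm.sense(); print(s['ee_pos']); C=cam('wrist',s)
y=np.array([-.0983,.9952]);x=np.array([y[1],-y[0]]);o=np.array([.5717,-.0369])
for q,u in (((.05,.125),(190,88)),((-.05,.125),(145,205)),((.05,-.125),(475,219))):
    p=plane(C,[u],.01)[0,:2]; print(p, ((p-o)@x).round(4),((p-o)@y).round(4),q)
```

```text
[0.56644267 0.01262731 0.13500654]
[0.60741779 0.09312973] 0.0483 0.1259 (0.05, 0.125)
[0.51067503 0.08308908] -0.0489 0.1254 (-0.05, 0.125)
[ 0.63497917 -0.149709  ] 0.0519 -0.1185 (0.05, -0.125)
```

Call:
servo_tool(series=[[-1,[0.02,0,-0.001],0],[-1,[0.02,0,0],0],[-1,[0.01,0,0],0],[-1,[0.006,0,0],0],[-1,[0.003,0,0],0],[-1,[0,0,0],0],[-1,[0,0,0],0],[-1,[0,0,0],0]])

```text
time: 7.3
ee_pos: [0.5664, 0.0144, 0.0761]
tool_rot: [[0.001, 0.859, 0.512], [-0.0, 0.512, -0.859], [-1.0, 0.001, 0.0]]
ft_force: [-0.5, -0.7, -0.1]
finger_gap: 0.446
```

Call:
servo_tool(series=[[-1,[0.001,0,0],0],[-1,[0,0,0],0],[0.2,[0,0,0],0],[0.6,[0,0,0],0],[0.6,[0,0,0],0],[0.6,[0,0,0],0],[0.6,[-0.03,0,0],0],[0.6,[-0.04,0,0],0]])

```text
time: 8.3
ee_pos: [0.5651, 0.0146, 0.1443]
tool_rot: [[-0.003, 0.859, 0.512], [0.001, 0.512, -0.859], [-1.0, -0.002, -0.002]]
ft_force: [0.6, 0.0, -0.2]
finger_gap: 0.804
```

Call:
servo_tool(series=[[0.6,[-0.04,0,0],0],[0.6,[-0.04,-0.02,0],0],[0.6,[0,-0.03,0],0],[0.6,[0,-0.03,0],0],[0.6,[0,0,0],0],[0.6,[0,0,0],0],[0.6,[0,0,0],0],[0.6,[0,0,0],0]])

```text
time: 9.3
ee_pos: [0.4978, -0.0262, 0.2245]
tool_rot: [[-0.0, 0.859, 0.513], [0.0, 0.513, -0.859], [-1.0, -0.0, -0.0]]
ft_force: [0.5, 0.2, 0.6]
finger_gap: 0.798
```

Run:
```python
from h import *
s=arm.sense(); print(s['time'],s['ee_pos'],s['finger_gap'],s['ft_force'],s['joint_positions'])
i=get_image('wrist'); cv2.imwrite('pics/w5.png',i[:,:,::-1]); np.save('w5.npy',[s['ee_pos'],*s['tool_rot']])
C=cam('wrist',s); print(proj(C,[[.578,-.1015,.087],[.567,.015,.09]]))
```

```text
9.3 [ 0.4977992  -0.02616702  0.22454591] 0.7981156635750567 [0.52922448 0.19098091 0.61821186] [-2.91134191e-01  4.88918862e-02  1.83552780e+00  8.01460231e-05
  1.25745222e+00  7.41214268e-01]
[[392.32209209 149.2835726 ]
 [258.36803519  81.83401165]]
```

View pics/w5.png

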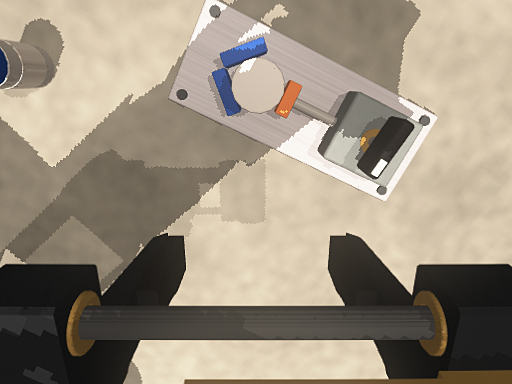

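The vial stands upright in the vee, with its cap at (259,86) against a predicted (258,82). The wing's centre is about (393,148). I'll turn the tool counter-clockwise by 2.59 rad, so that joint 6 has range for the full clockwise turn.

Call:
servo_tool(series=[[0.6,[0,0,0],-0.185],[0.6,[0,0,0],-0.185],[0.6,[0,0,0],-0.185],[0.6,[0,0,0],-0.185],[0.6,[0,0,0],-0.185],[0.6,[0,0,0],-0.185],[0.6,[0,0,0],-0.185],[0.6,[0,0,0],-0.185]])

```text
time: 10.35
ee_pos: [0.4975, -0.0263, 0.2246]
tool_rot: [[-0.0, -0.438, 0.899], [0.0, 0.899, 0.438], [-1.0, 0.0, -0.0]]
ft_force: [-1.4, 0.4, 0.2]
finger_gap: 0.8
```

Call:
servo_tool(series=[[0.6,[0,0,0],-0.185],[0.6,[0,0,0],-0.185],[0.6,[0,0,0],-0.185],[0.6,[0,0,0],-0.185],[0.6,[0,0,0],-0.185],[0.6,[0,0,0],-0.185],[0.6,[0,0,0],0],[0.6,[0,0,0],0]])

```text
time: 11.35
ee_pos: [0.4975, -0.0264, 0.2247]
tool_rot: [[-0.0, -1.0, 0.017], [0.0, 0.017, 1.0], [-1.0, 0.0, 0.0]]
ft_force: [-0.1, -0.4, -0.4]
finger_gap: 0.801
```

Run:
```python
from h import *
s=arm.sense(); R=np.array(s['tool_rot']); print(s['time'],s['ee_pos'],R.round(3),s['joint_positions'],'zang',np.degrees(np.arctan2(R[1,2],R[0,2])))
print((np.array([.578,-.1015,.081])-s['ee_pos'])@R)
```

```text
11.35 [ 0.49746874 -0.02642007  0.22466087] [[-0.    -1.     0.017]
 [ 0.     0.017  1.   ]
 [-1.     0.     0.   ]] [-2.91815251e-01  4.79202076e-02  1.83629567e+00  5.23520211e-05
  1.25747336e+00 -1.84538486e+00] zang 89.01205672136237
[ 0.14364891 -0.08182523 -0.0736909 ]
```

Call:
servo_tool(series=[[0.6,[0,-0.041,-0.037],0],[0.6,[0.02,-0.041,-0.037],0],[0.6,[0.03,0,0],0],[0.6,[0,0,0],0],[0.6,[0,0,0],0],[0.6,[0,0,0],0],[0.6,[0,0,0],0],[0.6,[0,0,0],0]])

```text
time: 12.35
ee_pos: [0.5786, -0.1015, 0.1755]
tool_rot: [[0.001, -1.0, 0.014], [-0.0, 0.014, 1.0], [-1.0, -0.001, -0.0]]
ft_force: [-0.3, 0.2, 0.1]
finger_gap: 0.804
```

Run:
```python
from h import *
s=arm.sense(); print(s['time'],s['ee_pos'])
i=get_image('wrist'); np.save('w6.npy',[s['ee_pos'],*s['tool_rot']]); cv2.imwrite('pics/w6.png',i[:,:,::-1])
C=cam('wrist',s); print(proj(C,[[.578,-.1015,.087],[.5745,-.103,.087],[.567,.015,.09]])*1.5625)
cv2.imwrite('pics/w6b.png',cv2.resize(i,(800,600),interpolation=cv2.INTER_CUBIC)[:,:,::-1])
```

```text
12.35 [ 0.57855804 -0.10154171  0.17547467]
[[397.19624639 321.06817535]
 [393.57189892 313.4368211 ]
 [675.15464654 295.72697648]]
```

View pics/w6b.png

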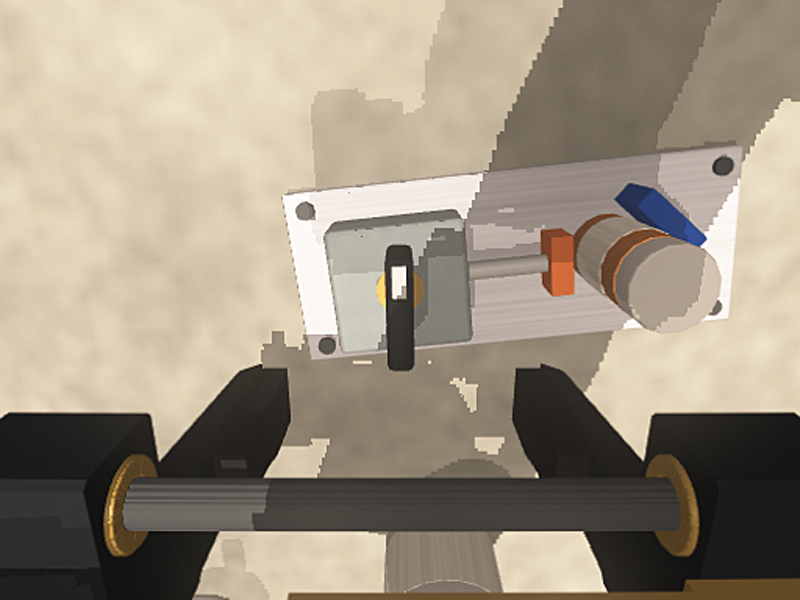

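The vial is still upright at (680,285). The wing's top face is centred near (400,318) and lined up with the fingers, within about 1.5 mm of my estimate. I'll descend and grip.

Call:
servo_tool(series=[[0.4,[0.02,0.0015,0.0005],0],[0.2,[0.03,0,0],0],[0,[0.025,0,0],0],[0,[0.015,0,0],0],[0,[0.0045,0,0],0],[-1,[0,0,0],0],[-1,[0,0,0],0],[-1,[0,0,0],0]])

```text
time: 13.4
ee_pos: [0.5774, -0.1013, 0.0811]
tool_rot: [[0.001, -1.0, 0.014], [-0.001, 0.014, 1.0], [-1.0, -0.001, -0.001]]
ft_force: [0.5, 0.1, -0.5]
finger_gap: 0.187
```

Call:
servo_tool(series=[[-1,[0,0,0],0],[-1,[0,0,0],0],[-1,[0,0,0],0],[-1,[0,0,0],0],[-1,[0,0,0],0],[-1,[0,0,0],0],[-1,[0,0,0],0],[-1,[0,0,0],0]])

```text
time: 14.4
ee_pos: [0.5773, -0.1021, 0.081]
tool_rot: [[0.001, -1.0, 0.014], [-0.002, 0.014, 1.0], [-1.0, -0.001, -0.002]]
ft_force: [-1.8, -5.2, 3.5]
finger_gap: 0.13
```

```bash
cat > st.py <<'E'
from h import *
s=arm.sense(); R=np.array(s['tool_rot']); print(round(s['time'],2),s['ee_pos'].round(4),'zang',np.degrees(np.arctan2(R[1,2],R[0,2])).round(2),'F',s['ft_force'].round(1),'M',s['wrist_torque'].round(3),'gap',s['finger_gap']*88,'q6',s['joint_positions'][5])
E
python3 st.py
```

```text
14.4 [ 0.5773 -0.1021  0.081 ] zang 89.21 F [-1.8 -5.2  3.5] M [-0.683  0.156 -0.023] gap 11.451392935445996 q6 -1.933105817995351
```

Call:
servo_tool(series=[[-1,[0,0,-0.0008],0.1],[-1,[0,0,0],0.1],[-1,[0,0,0],0.1],[-1,[0,0,0],0.1],[-1,[0,0,0],0.1],[-1,[0,0,0],0.1],[-1,[0,0,0],0.1],[-1,[0,0,0],0]])

```text
time: 15.4
ee_pos: [0.5771, -0.1026, 0.0809]
tool_rot: [[0.001, -0.756, 0.654], [-0.001, 0.654, 0.756], [-1.0, -0.001, -0.0]]
ft_force: [-2.6, -4.2, 6.0]
finger_gap: 0.138
```

```bash
python3 st.py
```

```text
15.4 [ 0.5771 -0.1026  0.0809] zang 49.12 F [-2.6 -4.2  6. ] M [-0.726  0.317 -0.024] gap 12.119659556851992 q6 -1.2348173107668419
```

Call:
servo_tool(series=[[-1,[0,0,-0.0008],0.12],[-1,[0,0,0],0.12],[-1,[0,0,0],0.12],[-1,[0,0,0],0.12],[-1,[0,0,0],0.12],[-1,[0,0,0],0.12],[-1,[0,0,0],0.12],[-1,[0,0,0],0.06]])

```text
time: 16.4
ee_pos: [0.5765, -0.1029, 0.0809]
tool_rot: [[0.0, 0.044, 0.999], [-0.001, 0.999, -0.044], [-1.0, -0.001, 0.0]]
ft_force: [-2.2, -3.9, 6.5]
finger_gap: 0.131
```

```bash
python3 st.py
```

```text
16.4 [ 0.5765 -0.1029  0.0809] zang -2.51 F [-2.2 -3.9  6.5] M [-0.574  0.428  0.055] gap 11.500298480833282 q6 -0.33491792262076175
```

Call:
servo_tool(series=[[-1,[0,-0.0005,-0.0005],0.12],[-1,[0,0,0],0.12],[-1,[0,0,0],0.12],[-1,[0,0,0],0.12],[-1,[0,0,0],0.12],[-1,[0,0,0],0.12],[-1,[0,0,0],0.12],[-1,[0,0,0],0.12]])

```text
time: 17.4
ee_pos: [0.5759, -0.1026, 0.0809]
tool_rot: [[0.0, 0.844, 0.536], [0.001, 0.536, -0.844], [-1.0, 0.0, -0.001]]
ft_force: [-3.3, -0.7, 6.7]
finger_gap: 0.137
```

```bash
python3 st.py
```

```text
17.4 [ 0.5759 -0.1026  0.0809] zang -57.58 F [-3.3 -0.7  6.7] M [-0.012  0.495  0.047] gap 12.042594646845515 q6 0.625251803177587
```

Call:
servo_tool(series=[[-1,[0,0,0],0.05],[-1,[0,0,0],0.05],[-1,[0,0,0],0.05],[-1,[0,0,0],0.05],[-1,[0,0,0],0.05],[-1,[0,0,0],0.05],[-1,[0,0,0],0],[-1,[0,0,0],0]])

```text
time: 18.4
ee_pos: [0.5758, -0.1024, 0.0809]
tool_rot: [[-0.0, 0.964, 0.267], [0.001, 0.267, -0.964], [-1.0, -0.0, -0.001]]
ft_force: [-3.0, 0.1, 8.1]
finger_gap: 0.134
```

```bash
python3 st.py
```

```text
18.4 [ 0.5758 -0.1024  0.0809] zang -74.54 F [-3.   0.1  8.1] M [0.058 0.548 0.043] gap 11.804061052993633 q6 0.9212654700890507
```

Call:
servo_tool(series=[[-1,[0,0,0],0.03],[-1,[0,0,0],0.03],[-1,[0,0,0],0.03],[-1,[0,0,0],0.03],[-1,[0,0,0],0.03],[-1,[0,0,0],0],[-1,[0,0,0],0],[-1,[0,0,0],0]])

```text
time: 19.4
ee_pos: [0.5758, -0.1023, 0.0809]
tool_rot: [[-0.0, 0.993, 0.12], [0.001, 0.12, -0.993], [-1.0, -0.0, -0.001]]
ft_force: [-2.5, 1.0, 8.1]
finger_gap: 0.13
```

```bash
python3 st.py
```

```text
19.4 [ 0.5758 -0.1023  0.0809] zang -83.12 F [-2.5  1.   8.1] M [0.097 0.542 0.1  ] gap 11.445426918715725 q6 1.0711988365009981
```

Call:
servo_tool(series=[[-1,[0,0,0],0.02],[-1,[0,0,0],0.02],[-1,[0,0,0],0.02],[-1,[0,0,0],0],[-1,[0,0,0],0],[-1,[0,0,0],0],[-1,[0,0,0],0],[-1,[0,0,0],0]])

```text
time: 20.4
ee_pos: [0.5758, -0.1023, 0.0809]
tool_rot: [[-0.0, 0.998, 0.061], [0.001, 0.061, -0.998], [-1.0, -0.0, -0.001]]
ft_force: [-2.5, 0.8, 7.5]
finger_gap: 0.135
```

```bash
python3 st.py
```

```text
20.4 [ 0.5758 -0.1023  0.0809] zang -86.51 F [-2.5  0.8  7.5] M [0.206 0.521 0.452] gap 11.882563413693125 q6 1.1306156670198788
```

Call:
servo_tool(series=[[-1,[0,0,0],0.02],[-1,[0,0,0],0.02],[-1,[0,0,0],0],[-1,[0,0,0],0],[-1,[0,0,0],0],[-1,[0,0,0],0],[-1,[0,0,0],0],[-1,[0,0,0],0]])

```text
time: 21.4
ee_pos: [0.5759, -0.1023, 0.0809]
tool_rot: [[-0.0, 1.0, 0.021], [0.001, 0.021, -1.0], [-1.0, -0.0, -0.001]]
ft_force: [-2.4, 1.0, 8.4]
finger_gap: 0.141
```

```bash
python3 st.py
python3 - <<'E'
from h import *
i=get_image('wrist'); j=get_image('top'); cv2.imwrite('pics/w7.png',i[:,:,::-1])
a=cv2.resize(j[190:250,200:315],None,fx=5,fy=5,interpolation=cv2.INTER_CUBIC)
o=np.zeros((590,575,3),np.uint8); o[:300]=a; o[300:,:]=cv2.resize(i[0:200,60:456],(575,290)); cv2.imwrite('pics/c7.png',o[:,:,::-1])
E
```

```text
21.4 [ 0.5759 -0.1023  0.0809] zang -88.78 F [-2.4  1.   8.4] M [0.212 0.509 0.636] gap 12.416948252477113 q6 1.1703792683416783
```

View pics/c7.png

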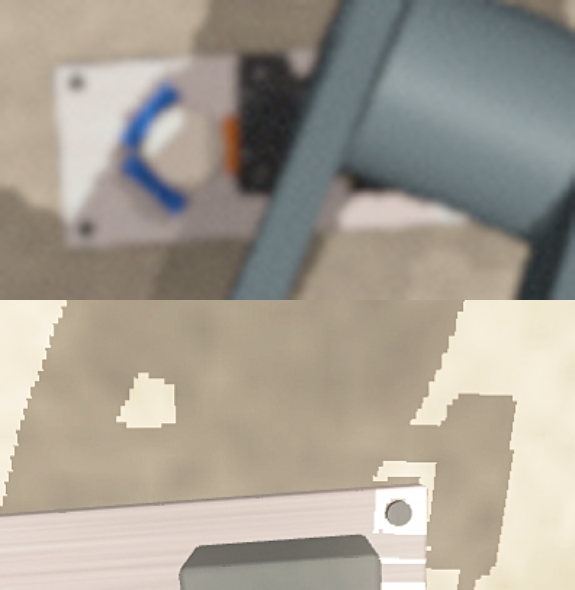

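The vial is in the vee with the jaw against it (top crop, cap at (178,145), jaw at (232,145)). The torque has climbed to 0.64 N m, so the screw is on its hard stop. I'll unload gently to find the zero-torque angle, which is the true seat.

Call:
servo_tool(series=[[-1,[0,0,0],-0.02],[-1,[0,0,0],-0.02],[-1,[0,0,0],-0.02],[-1,[0,0,0],0],[-1,[0,0,0],0],[-1,[0,0,0],0],[-1,[0,0,0],0],[-1,[0,0,0],0]])

```text
time: 22.5
ee_pos: [0.5759, -0.1023, 0.0809]
tool_rot: [[-0.0, 0.997, 0.08], [0.001, 0.08, -0.997], [-1.0, 0.0, -0.001]]
ft_force: [-4.1, 0.5, 6.6]
finger_gap: 0.132
```

```bash
python3 st.py
```

```text
22.5 [ 0.5759 -0.1023  0.0809] zang -85.41 F [-4.1  0.5  6.6] M [0.17  0.519 0.127] gap 11.649669655065779 q6 1.1110926744122644
```

Call:
servo_tool(series=[[-1,[0,0,0],-0.02],[-1,[0,0,0],0],[-1,[0,0,0],0],[-1,[0,0,0],0],[-1,[0,0,0],0],[-1,[0,0,0],0],[-1,[0,0,0],0],[-1,[0,0,0],0]])

```text
time: 23.5
ee_pos: [0.5759, -0.1023, 0.0809]
tool_rot: [[-0.0, 0.995, 0.1], [0.001, 0.1, -0.995], [-1.0, 0.0, -0.001]]
ft_force: [-2.6, 0.8, 7.5]
finger_gap: 0.137
```

```bash
python3 st.py
```

```text
23.5 [ 0.5759 -0.1023  0.0809] zang -84.26 F [-2.6  0.8  7.5] M [0.2   0.467 0.092] gap 12.020617560273129 q6 1.0911344700134125
```

Call:
servo_tool(series=[[-1,[0,0,0],-0.02],[-1,[0,0,0],0],[-1,[0,0,0],0],[-1,[0,0,0],0],[-1,[0,0,0],0],[-1,[0,0,0],0],[-1,[0,0,0],0],[-1,[0,0,0],0]])

```text
time: 24.5
ee_pos: [0.5759, -0.1023, 0.0809]
tool_rot: [[-0.0, 0.993, 0.12], [0.001, 0.12, -0.993], [-1.0, 0.0, -0.001]]
ft_force: [-2.7, 0.2, 7.3]
finger_gap: 0.134
```

```bash
python3 st.py
```

```text
24.5 [ 0.5759 -0.1023  0.0809] zang -83.12 F [-2.7  0.2  7.3] M [0.127 0.536 0.129] gap 11.767083858906291 q6 1.0711339488191243
```

The zero-load break is near -84.3°, which agrees with the jig yaw from vision (-84.4°). I'll back off 1.56 rad more, to a tool angle of about +6°.

Call:
servo_tool(series=[[-1,[0,0,0],-0.12],[-1,[0,0,0],-0.12],[-1,[0,0,0],-0.12],[-1,[0,0,0],-0.12],[-1,[0,0,0],-0.12],[-1,[0,0,0],-0.12],[-1,[0,0,0],-0.12],[-1,[0,0,0],-0.12]])

```text
time: 25.5
ee_pos: [0.5762, -0.1027, 0.0809]
tool_rot: [[0.001, 0.468, 0.884], [0.0, 0.884, -0.468], [-1.0, 0.001, 0.001]]
ft_force: [-2.1, -1.3, 4.9]
finger_gap: 0.136
```

Call:
servo_tool(series=[[-1,[0,0,0],-0.12],[-1,[0,0,0],-0.12],[-1,[0,0,0],-0.12],[-1,[0,0,0],-0.12],[-1,[0,0,0],-0.08],[-1,[0,0,0],-0.04],[-1,[0,0,0],0],[-1,[0,0,0],0]])

```text
time: 26.5
ee_pos: [0.5766, -0.1028, 0.0809]
tool_rot: [[0.002, -0.107, 0.994], [0.0, 0.994, 0.107], [-1.0, -0.0, 0.002]]
ft_force: [0.5, -0.2, 5.6]
finger_gap: 0.132
```

```bash
python3 st.py
python3 - <<'E'
from h import *
s=arm.sense(); i=get_image('wrist'); j=get_image('top'); k=get_image('side')
for n,m in(('w8',i),('t8',j),('s8',k)): cv2.imwrite(f'pics/{n}.png',m[:,:,::-1])
o=np.zeros((600,800,3),np.uint8); o[:300,:575]=cv2.resize(j[190:250,200:315],(575,300),interpolation=cv2.INTER_CUBIC); o[300:,:400]=cv2.resize(i,(400,300)); o[300:,400:]=cv2.resize(k[150:240,230:350],(400,300),interpolation=cv2.INTER_CUBIC); cv2.imwrite('pics/c8.png',o[:,:,::-1])
E
```

```text
26.5 [ 0.5766 -0.1028  0.0809] zang 6.14 F [ 0.5 -0.2  5.6] M [-0.057 -0.137  0.02 ] gap 11.599715110402984 q6 -0.4869260666715105
```

View pics/c8.png

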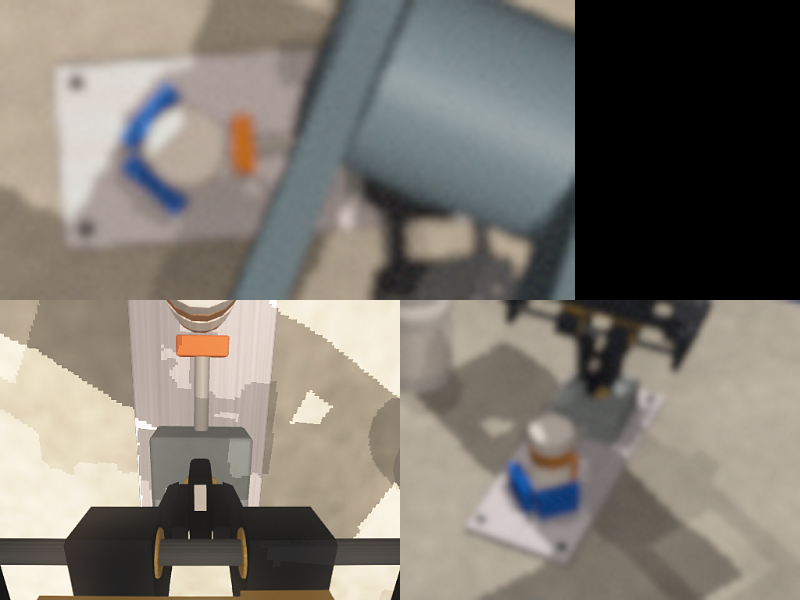

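The wing (mark at (200,497)) is in line with the jaw rod, so it sits 90° from seat. The vial stands upright in the vee with a small gap to the jaw. I'm handing in with the grip kept.

```bash
python3 -c "
from plant import arm
print(arm.close_job())"
```

```text
the job is handed in; nothing more can be done
None
```

I handed the job in at about 26.7 s with the gripper still holding the thumbscrew. The hand-in reports no verdict.

- **Vial:** the white-capped amber vial stands upright in the vee nest. The last top and side views show it there, clear of the jaw.
- **Closing:** I turned the thumbscrew clockwise about 3.03 rad onto its hard stop. The wrist torque climbed to 0.64 N m, and the top view showed the jaw against the vial.
- **Backing off:** I then turned it back a quarter turn. The tool ended at +6.1°, against a seat near -84.3°, which makes about 90.4°. The last wrist view shows the wing in line with the jaw rod, so at right angles to its seated position.
- **Grip and forces:** the gripper holds the wing at an opening of 11.6 mm. Every wrist force I read stayed under 10 N.
- **Other objects:** I never touched the other vials, the bottles or the carton. I did not take a separate last picture of them.

**Checks that disagreed:**
- The top and wrist cameras differed by about 4 mm in x. I settled this with a second wrist view from the opposite side.
- The torque while easing off the stop was noisy, about 0.1 N m where I expected it to reach zero. The seat angle is therefore good to about 1°. It agrees with the jig direction seen by the cameras.

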